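Clamp a photo frame through the press guard

ROBOT

A 7-joint arm with a two-finger parallel gripper is mounted at the origin on the work surface. World frame = base frame: x ahead of the robot, y to its left, z up, the work surface at z = 0. Lengths are in m, angles in rad, forces in N, time in s.
With the tool pointing down it reaches from about 0.425 to 1.025 m from the base axis. Payload 3.6 kg.
Tool frame: the origin (TCP) lies on the centre line of the jaws, within the pads' length; the fingertips stand 11 mm ahead of it and the grasp point (between the pads) lies 8 mm behind it (tip_reach is the distance from the TCP to the fingertips, in m); z points along the fingers, y is the line along which they close (so a half turn about z gives the same grasp; the last joint's range is limited). The gripper opens to 85 mm and grips with 20 to 120 N. Pads are 22 mm wide; open, the fingers measure 114 mm over their backs; the gripper's body (76 mm by 85 mm) begins 54 mm behind the grasp point. The pads swing forward as they close: fully open they stand 13 mm farther back than shut.
Start: joints at [-1.292, 0.591, 0.048, 1.609, -0.033, 0.943, -0.034], TCP at [0.263, 0.675, 0.242] pointing down, gripper open.
Joint ranges: [-2.69, 2.69], [-0.47, 2.24], [-1.27, 1.36], [0.19, 2.51], [-1.53, 4.68], [0.08, 2.07], [-3.09, 3.09]. Speed limits (rad/s): [2.57, 2.57, 3.14, 3.14, 3.14, 3.14, 3.14].

INTERFACE

Orientations are given as a unit quaternion [w, x, y, z].
In Python, from station import * gives the robot as it stands.
- The arm moves only by the tool play_rows, never from a script. Its argument "increments" is a list of rows, each a list of 7 numbers: the shift along the tool's x, y, z as a fraction of full scale, then the turn, a rotation vector about the tool's x, y, z as a fraction of full scale, then the closure in counts, from 0 (fully open) to 255 (shut). In form: [[dx, dy, dz, ax, ay, az, grip], ...]. A call has 1 to 5 rows; each row is the pose to reach, as a shift and turn from the pose commanded when the call began, along the tool's axes at that moment, turning the shorter way round; what a row does not reach only later rows make up. Full scale, the value 1, is 0.08 m for a shift and 180 degrees for a turn. A row lasts 1/12 s, in which the tool goes at most 41.7 mm and 7.16 degrees, less where a joint would pass 70% of its speed; a pose out of reach is approached as far as the arm can. A call with a number of a shift or a turn outside -1 to 1 is refused whole. A call with a gripper value outside its range is refused whole. The fingers move at their own pace and stop on an object; "newtons" is the grip in N (left out, the last holds). Time passes only in rows, so rows that repeat a pose let the fingers close. It gives the time, the measured TCP pose, the force, the opening and the grip force at its end, in the units of the state.
- observe(): the state, without advancing time (a new reading comes with each control period).
- snapshot(name): name is "side" or "top"; returns a dict with "img" (480x640x3 uint8, red, green, blue), "fx", "fy", "cx", "cy" (pixels), "position" and "attitude" of the camera in the world. Camera axes: x right, y up, looking along -z (the intrinsics and any distortion apply to the point x, -y, -z); pixel columns grow to the right and rows downward; lengths in m; the calibration is good to about 2 mm. A picture is of the moment at which its call begins. There is no depth.
- close_job(): hands the job in; it is judged then, once.
The state is a dict: "time_s": time; "joint_positions": joint angles; "qvel": joint speeds; "joint_torque": joint torques, N m; "tool_pos": TCP position; "orientation": TCP orientation; "wrist_force": force on the tool from outside, world axes, zero at the start; "wrist_torque": the same for the moment, N m; "finger_gap": finger opening in m; "gripper_force": force on a finger pad.
Only numpy, scipy, OpenCV 4.12 (cv2) and the standard library are available. Lean on these libraries where they do the work, as an engineer would, in place of code of your own. Each camera call takes 0.05 s, during which the arm holds its last target. There are 200 camera calls.

TASK

With the fingertips, push the wooden picture frame that lies on the bed of the frame press fully home against the fence at the back of its nest. Then reach down through the square window in the press's white guard, without touching the guard, press the lever's paddle down until the lever's foot rests on the frame, and withdraw, leaving the lever down. Only push and press: do not lift the frame, and leave the other things on the table where they are.

Things in the scene. Friction and masses are not known exactly. Their poses are not given: they have to be found in the camera images.
- press: Fixed press on a grey bed 310 x 270 mm, bed top 6 mm above the table. +x runs from its open front (nearest the robot) to the back, y left, z up; bed from x = -190 to +120 mm. Origin at table level under the middle of the fence's front face. Two steel side guides, 18 mm high, run from x = -120 to 0, inner faces at y = -89 and +89 mm, outer at 101; the frame slides between them.
- fence (a point): Middle of the front face of the steel fence, a bar along y at the press's x = 0, top 20 mm above the table; this point is 13 mm above the table. Seen from above it is hidden under the guard's front edge. A frame is fully home when its far side meets the fence; its near side is then level with the front ends of the side guides (x = -120 mm).
- frame: Loose light-wood picture frame, face down on the bed, brown backing board up: 120 (x) x 170 (y) x 18 mm high, rails 18 mm wide, about 0.25 kg. Origin at the centre of its underside, axes along the press's within about 1 degree. Starts between the side guides (4 mm play each side), 20 to 45 mm short of home on the robot's side; slides with up to about 6 N. Home: origin at x = -60 mm of the press.
- guard: Fixed white steel hood over the back of the press: plate 3 mm thick, top 88 mm above the table, on side walls, open front and back. Origin at the centre of its 76 x 76 mm square window, level with the plate's top; axes as the press's; at (30, -55, 88) mm in the press's frame. About it the plate runs from x = -60 to +78 and y = -80 to +190 mm. No part of the robot may touch it.
- paddle (a point): Bare aluminium square paddle 40 x 40 x 6 mm on the free end of the lever, under the window; this point is the centre of its top face. Lever up: that face is about 10 mm below the guard's top (78 mm above the table), sloping 0.15 rad, lower towards +y. Lever down on the frame: level, 33 mm below the guard's top (55 mm above the table), its centre shifted sideways by under 4 mm.
- lever (a joint): Angle of the hold-down lever, rad: 0 is up, grows as the paddle is pressed down; starts at 0 to 0.03. It lies along y, hinged about the press's x at (30, 100, 45) mm of the press, paddle 155 mm from the hinge. Its rubber foot meets the far rail of a frame that is home at 0.15 (with no frame it stops at 0.18). Stiff: the paddle needs 2 to 6 N and the lever stays where it is left.
- glue: Loose glue stick standing on the table to the left of the bed, 28 mm across, 77 mm tall; origin at its foot. Leave it.
- marker: Loose marker pen lying on the table to the right of the bed, 130 mm long along its x, 14 mm thick; origin under its middle. Leave it.
- tin: Loose small steel tin standing on the guard's plate to the left of the window, 48 mm across, 27 mm tall; origin at its underside. Leave it.
- photos: Loose stack of photo prints 100 x 150 mm, 16 mm high; origin at its underside. Leave it.
- camera: Loose black camera 36 x 110 x 72 mm with a lens 55 mm long towards its -x; origin at its underside. Leave it.
- phone: Loose black phone 75 x 155 x 9 mm lying flat; origin at its underside. Leave it.
- bottle: Loose clear bottle 62 mm across, 190 mm tall, standing; origin at its foot. Leave it.
Things that resemble listed ones, but are neither listed nor needed, are in the scene too. Leave any pink look-alike of the frame alone.

How it is judged:
By the outcome, as a careful person would: the job done as asked, in the order asked, and still so for the second after the job is handed in, with the robot touching nothing.
It also fails if it takes over 48 s, if anything falls off the work surface, if the arm or the gripper's body presses on something with over 40 N, if the wrist force passes 120 N, or if a joint passes its speed limit or range.

## Working session

There is one attempt and no reset: what is moved stays moved. The work goes in short steps, Python scripts to look and compute and a tool call to move; the robot and the scene stay as the last step left them, time stands still between calls to the robot, and variables do not carry over. Pictures are saved under pics/ and viewed, at most 10 in all, crops included, and the job is handed in when it is done.

Besides the shell and the picture viewer there is one more tool, called after "Request:" by a JSON object that holds its "fn" and its "kwargs". play_rows: Moves the arm, as the interface text tells. Shift numbers are shares of 0.08 m and turn numbers shares of 180 degrees, none past 1 either way. Its arguments: {"type":"object","properties":{"increments":{"type":"array"},"newtons":{"type":"number"}},"required":["increments"]}

```bash
mkdir -p pics; ls; python3 - <<'E'
from station import *
import cv2
s=observe(); print(s)
for n in("top","side"):
    d=snapshot(n); print({k:v for k,v in d.items() if k!="img"})
    cv2.imwrite(f"pics/{n}0.png",d["img"][:,:,::-1])
E
```

```text
pics
{'time_s': 0.0, 'joint_positions': array([-1.2925232 ,  0.59209487,  0.04825881,  1.60984134, -0.0332757 ,
        0.94269192, -0.03369529]), 'qvel': array([ 2.38423416e-04, -2.07619821e-04, -1.14131167e-03, -1.21477618e-03,
        7.27904353e-05,  2.70209098e-03, -1.46681323e-03]), 'joint_torque': array([ 6.96047141e-05, -5.48692560e+01,  1.54678915e+00, -1.98120475e+01,
        9.36562079e-03,  8.76737031e-03,  7.57694153e-06]), 'tool_pos': array([0.26304973, 0.67472815, 0.24115022]), 'orientation': array([-1.45999982e-04,  1.84752369e-01,  9.82784471e-01, -1.10641824e-03]), 'wrist_force': array([ 0.42181271, -0.24777962,  0.67943253]), 'wrist_torque': array([-0.00905568, -0.03767434, -0.00584777]), 'gripper_force': 0.0, 'finger_gap': 0.08535626857491949}
{'fx': 452.30794155829517, 'fy': 452.30794155829517, 'cx': 315.0547052840651, 'cy': 235.0548637925263, 'position': array([ 0.43994347, -0.02258399,  1.13025243]), 'attitude': array([ 0.70815355,  0.03474249, -0.0312077 , -0.7045123 ])}
{'fx': 583.8537702988132, 'fy': 583.8537702988132, 'cx': 320.6493506098773, 'cy': 235.66527243525454, 'position': array([-0.18919348, -0.89881446,  0.77530728]), 'attitude': array([ 0.82858893,  0.45502489, -0.16617295, -0.28067649])}
```

View pics/top0.png

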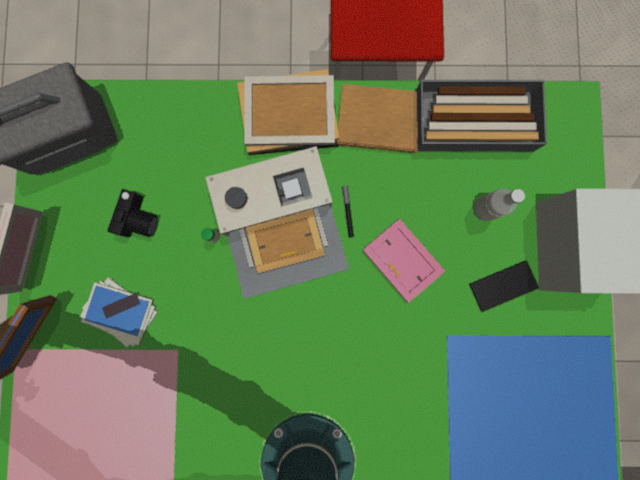

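View pics/side0.png

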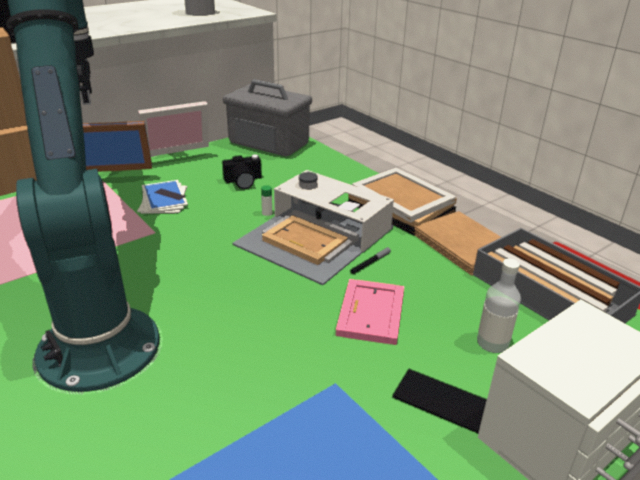

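The top view shows the press at about (280,225), with the guard at (268,188), its window at (291,187), the dark tin at (236,198) and the frame on the bed at (285,243).

Frame candidates:
- Light-wood frame in the nest at (285,243).
- Pink look-alike at (404,260).
- White frame on boards at (290,110).

The one at (285,243) fits: light wood, brown back, between the guides. I'll confirm it in a crop.

```bash
cat > h.py <<'E'
import numpy as np,cv2
from scipy.spatial.transform import Rotation as R
def rot(q): return R.from_quat(np.roll(q,-1)).as_matrix()
def ray(d,uv):
    u,v=uv; r=rot(d["attitude"])@np.array([(u-d["cx"])/d["fx"],-(v-d["cy"])/d["fy"],-1]); return np.array(d["position"]),r
def onz(d,uv,z):
    p,r=ray(d,uv); return p+r*(z-p[2])/r[2]
def proj(d,P):
    c=rot(d["attitude"]).T@(np.array(P)-d["position"]); return np.array([d["cx"]+d["fx"]*c[0]/-c[2],d["cy"]-d["fy"]*c[1]/-c[2]])
def tri(d1,u1,d2,u2):
    p,a=ray(d1,u1);q,b=ray(d2,u2)
    s=np.linalg.lstsq(np.c_[a,-b],q-p,rcond=None)[0]
    A=p+a*s[0];B=q+b*s[1]; return (A+B)/2,np.linalg.norm(A-B)
E
python3 - <<'E'
import cv2
t=cv2.imread("pics/top0.png")[140:305,195:365]; s=cv2.imread("pics/side0.png")[165:285,225:405]
t=cv2.resize(t,None,fx=3.5,fy=3.5,interpolation=cv2.INTER_CUBIC)
cv2.imwrite("pics/ct.png",t)
s=cv2.resize(s,None,fx=4.4,fy=4.4,interpolation=cv2.INTER_CUBIC)
cv2.imwrite("pics/cs.png",s)
E
```

```text
(no output)
```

View pics/ct.png

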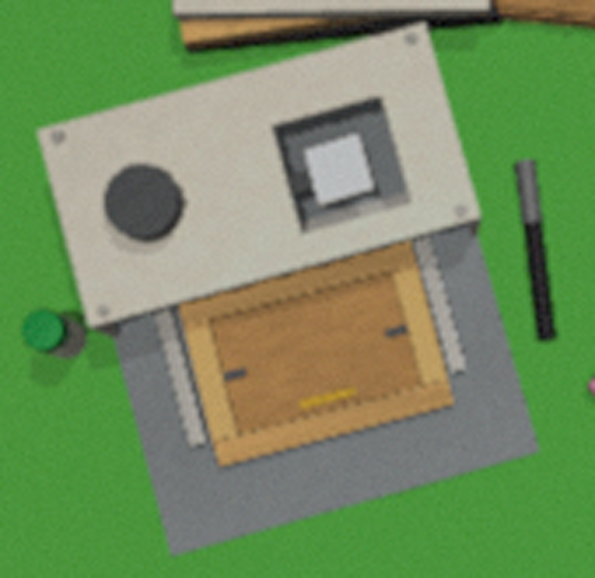

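View pics/cs.png

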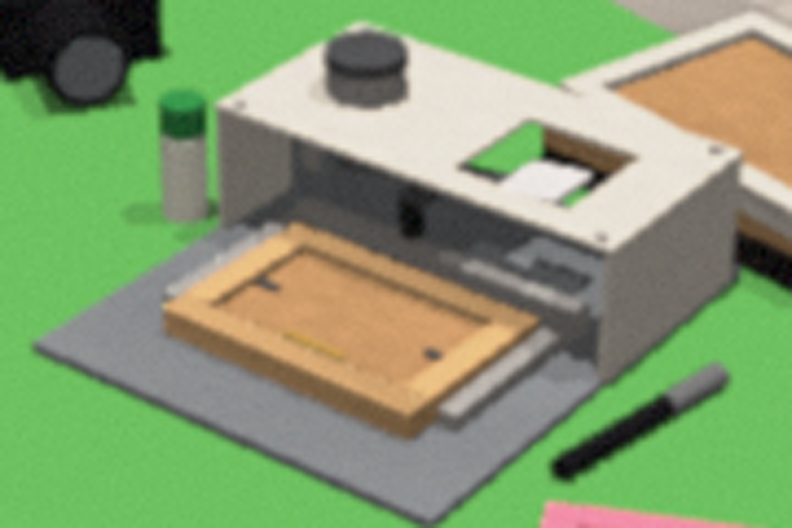

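The crop confirms the light-wood frame sits between the guides, short of the guard. In the crop, its near corners are at about (220,465) and (452,404), and the guide front ends at about (197,445) and (458,372). The window corners are at (275,126), (382,98), (409,201) and (303,231).

```bash
cat > meas.py <<'E'
from h import *
from station import *
T=snapshot("top");S=snapshot("side")
ft=lambda c:((c[0]+.5)/3.5-.5+195,(c[1]+.5)/3.5-.5+140)
fs=lambda c:((c[0]+.5)/4.4-.5+225,(c[1]+.5)/4.4-.5+165)
# guard: order back-left, back-right, front-right, front-left
gt=[(38,129),(427,23),(479,219),(92,325)]; gs=[(362,22),(742,155),(602,250),(217,105)]
wt=[(275,126),(382,98),(409,201),(303,231)]; ws=[(537,120),(637,158),(570,206),(460,163)]
frt=[(220,465),(452,404)]; frs=[(165,312),(405,417)]  # near top corners of frame
gut=[(197,445),(458,372)]
for nm,a,b in(("guard",gt,gs),("win",wt,ws),("frame",frt,frs)):
    for p,q in zip(a,b):
        X,e=tri(T,ft(p),S,fs(q)); print(nm,X.round(4),"err",round(e,4),"top@z",onz(T,ft(p),.024 if nm=="frame" else .088)[:2].round(4),"side@z",onz(S,fs(q),.024 if nm=="frame" else .088)[:2].round(4))
# pose fit: guard corners in press frame
loc=np.array([[.108,.135],[.108,-.135],[-.03,-.135],[-.03,.135]])+0
wl=np.array([[.068,-.017],[.068,-.093],[-.008,-.093],[-.008,-.017]])
for nm,D,f,G,W in(("top",T,ft,gt,wt),("side",S,fs,gs,ws)):
    L=np.vstack([loc,wl]); P=np.array([onz(D,f(c),.088)[:2] for c in G+W])
    l0,p0=L.mean(0),P.mean(0); h=(L-l0).T@(P-p0); th=np.arctan2(h[0,1]-h[1,0],h[0,0]+h[1,1])
    c,s=np.cos(th),np.sin(th);M=np.array([[c,-s],[s,c]]);o=p0-M@l0
    print(nm,"origin",o.round(4),"yaw",th.round(4),"res mm",((P-(L@M.T+o))@M*1e3).round(1).tolist())
    F=[(frt,.024,T,ft),(frs,.024,S,fs),(gut,.018,T,ft)]
    for q,z,DD,ff in F: print("  press coords",[(M.T@(onz(DD,ff(x),z)[:2]-o)).round(4).tolist() for x in q])
E
python3 meas.py
```

```text
guard [0.6734 0.2403 0.0901] err 0.0007 top@z [0.6741 0.2406] side@z [0.6757 0.244 ]
guard [ 0.7466 -0.0189  0.0885] err 0.0026 top@z [ 0.7478 -0.0197] side@z [ 0.746  -0.0178]
guard [ 0.6124 -0.0536  0.0901] err 0.0044 top@z [ 0.6145 -0.055 ] side@z [ 0.6127 -0.05  ]
guard [0.5411 0.2015 0.0895] err 0.0026 top@z [0.5423 0.2011] side@z [0.5417 0.2048]
win [0.6774 0.081  0.0891] err 0.002 top@z [0.6769 0.0817] side@z [0.6797 0.0821]
win [0.6945 0.0111 0.09  ] err 0.003 top@z [0.6963 0.0102] side@z [0.6957 0.0144]
win [ 0.626  -0.0085  0.091 ] err 0.0003 top@z [ 0.6264 -0.0083] side@z [ 0.6297 -0.0046]
win [0.6055 0.0614 0.093 ] err 0.001 top@z [0.6059 0.0621] side@z [0.6117 0.0681]
frame [0.4507 0.1236 0.0218] err 0.0008 top@z [0.451  0.1231] side@z [0.4485 0.1209]
frame [ 0.4936 -0.0378  0.0234] err 0.0019 top@z [ 0.4944 -0.0384] side@z [ 0.4922 -0.0381]
top origin [0.6074 0.0812] yaw 0.275 res mm [[-0.4, 0.3], [-0.2, -0.3], [-0.1, 2.0], [-0.0, -1.9], [-1.0, -1.3], [-1.7, 0.5], [2.0, 1.7], [1.4, -1.0]]
  press coords [[-0.1391, 0.0828], [-0.1412, -0.0844]]
  press coords [[-0.1421, 0.0813], [-0.1432, -0.0835]]
  press coords [[-0.121, 0.0956], [-0.1204, -0.0947]]
side origin [0.6086 0.085 ] yaw 0.2677 res mm [[-1.2, 0.5], [-2.7, -0.5], [-1.7, 3.7], [-2.8, -1.8], [-0.2, -4.6], [-2.7, 1.8], [4.7, 1.0], [6.6, -0.1]]
  press coords [[-0.1419, 0.0784], [-0.1428, -0.0888]]
  press coords [[-0.1449, 0.0769], [-0.1447, -0.0879]]
  press coords [[-0.1239, 0.0913], [-0.1219, -0.0989]]
```

The heights check: guard about 0.090 (0.088 given) and frame top 0.023. The window centre is at about (0.651, 0.036) with yaw 0.275. The frame is about 20 mm short of home. Now travelling at height with the fingers shut.

Request:
{"fn": "play_rows", "kwargs": {"increments": [[-0.71,-0.95,0,0,0,0,255],[-0.71,-0.95,0,0,0,0,255],[-0.71,-0.95,0,0,0,0,255],[-0.71,-0.95,0,0,0,0,255],[-0.71,-0.95,0,0,0,0,255]], "newtons": 40}}

```text
time_s: 0.62
tool_pos: [0.2893, 0.5835, 0.2426]
orientation: [0.0, 0.186, 0.983, 0.0]
wrist_force: [-0.2, 0.2, -0.7]
finger_gap: 0.0256
gripper_force: 0.0
```

Request:
{"fn": "play_rows", "kwargs": {"increments": [[-0.71,-0.95,0,0,0,0,255],[-0.71,-0.95,0,0,0,0,255],[-0.71,-0.95,0,0,0,0,255],[-0.71,-0.95,0,0,0,0,255],[-0.71,-0.95,0,0,0,0,255]]}}

```text
time_s: 1.03
tool_pos: [0.3139, 0.4941, 0.2427]
orientation: [-0.0, 0.185, 0.983, 0.001]
wrist_force: [-0.3, 1.0, -0.2]
finger_gap: 0.0
gripper_force: 0.0
```

Request:
{"fn": "play_rows", "kwargs": {"increments": [[-0.71,-0.95,0,0,0,0,255],[-0.71,-0.95,0,0,0,0,255],[-0.71,-0.95,0,0,0,0,255],[-0.71,-0.95,0,0,0,0,255],[-0.71,-0.95,0,0,0,0,255]]}}

```text
time_s: 1.45
tool_pos: [0.3392, 0.4035, 0.2427]
orientation: [0.0, 0.184, 0.983, 0.001]
wrist_force: [-0.1, 0.0, -1.2]
finger_gap: 0.0003
gripper_force: 0.0
```

Request:
{"fn": "play_rows", "kwargs": {"increments": [[-0.71,-0.95,0,0,0,0,255],[-0.71,-0.95,0,0,0,0,255],[-0.71,-0.95,0,0,0,0,255],[-0.71,-0.95,0,0,0,0,255],[-0.71,-0.95,0,0,0,0,255]]}}

```text
time_s: 1.87
tool_pos: [0.3649, 0.3122, 0.2427]
orientation: [0.0, 0.184, 0.983, 0.001]
wrist_force: [0.6, 0.1, -0.7]
finger_gap: -0.0001
gripper_force: 0.0
```

Request:
{"fn": "play_rows", "kwargs": {"increments": [[-0.71,-0.95,0,0,0,0,255],[-0.71,-0.95,0,0,0,0,255],[-0.71,-0.95,0,0,0,0,255],[-0.71,-0.95,0,0,0,0,255],[-0.71,-0.95,0,0,0,0,255]]}}

```text
time_s: 2.28
tool_pos: [0.3905, 0.2209, 0.2426]
orientation: [0.0, 0.184, 0.983, 0.001]
wrist_force: [0.3, 1.0, -0.5]
finger_gap: 0.0
gripper_force: 0.0
```

Request:
{"fn": "play_rows", "kwargs": {"increments": [[-0.71,-0.95,0,0,0,0,255],[-0.71,-0.95,0,0,0,0,255],[-0.71,-0.95,0,0,0,0,255],[-0.71,-0.95,0,0,0,0,255],[-0.71,-0.95,0,0,0,0,255]]}}

```text
time_s: 2.7
tool_pos: [0.416, 0.1294, 0.2425]
orientation: [0.0, 0.184, 0.983, 0.001]
wrist_force: [-0.9, -0.4, -0.5]
finger_gap: -0.0001
gripper_force: 0.0
```

Request:
{"fn": "play_rows", "kwargs": {"increments": [[0,0,0,0,0,-0.2,255],[0,0,0,0,0,-0.2,255],[0,0,0,0,0,-0.2,255],[0,0,0,0,0,-0.2,255],[0,0,0,0,0,-0.2,255]]}}

```text
time_s: 3.12
tool_pos: [0.4152, 0.1307, 0.2424]
orientation: [0.0, -0.132, 0.991, 0.001]
wrist_force: [-0.2, -0.2, 0.4]
finger_gap: 0.0001
gripper_force: 0.0
```

```bash
cat >> h.py <<'E'
O=np.array([.6074,.0812]);YAW=.275
c,s=np.cos(YAW),np.sin(YAW);M=np.array([[c,-s],[s,c]])
QT=R.from_matrix(np.c_[[-c,-s,0],[-s,c,0],[0,0,-1]])   # tool y along press +y, z down
def go(st,px,py,z):
    r=R.from_matrix(rot(st["orientation"])); p=np.r_[O+M@[px,py],z]
    pr=M.T@(st["tool_pos"][:2]-O)
    print("press xyz",pr.round(4),st["tool_pos"][2].round(4),"F press",(M.T@st["wrist_force"][:2]).round(1),st["wrist_force"][2].round(1),"t",st["time_s"],"gap",round(st["finger_gap"],3))
    print("shift",(r.inv().apply(p-st["tool_pos"])/.08).round(3),"turn",((r.inv()*QT).as_rotvec()/np.pi).round(4))
E
python3 -c "
from h import *;from station import *
st=observe();go(st,-.175,0,.2);print(st['joint_positions'].round(2))"
```

```text
press xyz [-0.1715  0.0998] 0.2424 F press [-0.3 -0.1] 0.4 t 3.1167 gap 0.0
shift [ 0.033 -1.249  0.528] turn [ 0.0005  0.0003 -0.003 ]
[-0.43  0.23  0.02  2.24 -0.01  0.68  1.44]
```

Request:
{"fn": "play_rows", "kwargs": {"increments": [[0.03,-1,0,0,0,-0.003,255],[0.03,-1,0,0,0,-0.003,255],[0.03,-1,0,0,0,-0.003,255],[0.03,-1,0,0,0,-0.003,255]]}}

```text
time_s: 3.45
tool_pos: [0.4339, 0.0498, 0.2424]
orientation: [0.0, -0.131, 0.991, 0.0]
wrist_force: [-1.3, -0.1, 0.4]
finger_gap: 0.0001
gripper_force: 0.0
```

Request:
{"fn": "play_rows", "kwargs": {"increments": [[0.03,-0.25,0.9,0,0,0,255],[0.03,-0.25,0.9,0,0,0,255],[0.03,-0.25,0.9,0,0,0,255],[0.03,-0.25,0.9,0,0,0,255]]}}

```text
time_s: 3.78
tool_pos: [0.4349, 0.0313, 0.1694]
orientation: [-0.002, -0.133, 0.991, 0.001]
wrist_force: [-0.2, 0.1, -0.4]
finger_gap: 0.0002
gripper_force: 0.0
```

Request:
{"fn": "play_rows", "kwargs": {"increments": [[0,0,0.9,0,0,0,255],[0,0,0.9,0,0,0,255],[0,0,0.9,0,0,0,255],[0,0,0.9,0,0,0,255],[0,0,0.9,0,0,0,255]]}}

```text
time_s: 4.2
tool_pos: [0.4373, 0.0302, 0.1002]
orientation: [0.002, -0.132, 0.991, 0.0]
wrist_force: [0.3, -0.6, 0.7]
finger_gap: -0.0001
gripper_force: 0.0
```

```bash
python3 -c "
from h import *;from station import *
st=observe();go(st,-.175,0,.024)
for n in ('top','side'):
    d=snapshot(n); cv2.imwrite(f'pics/{n}1.png',d['img'][:,:,::-1])
t=cv2.imread('pics/side1.png')[165:285,225:405]
cv2.imwrite('pics/c1.png',cv2.resize(t,None,fx=4.4,fy=4.4,interpolation=cv2.INTER_CUBIC))"
```

```text
press xyz [-0.1776 -0.0029] 0.1002 F press [ 0.2 -0.6] 0.7 t 4.2 gap -0.0
shift [-0.029  0.036  0.952] turn [ 0.0001  0.0011 -0.0034]
```

View pics/c1.png

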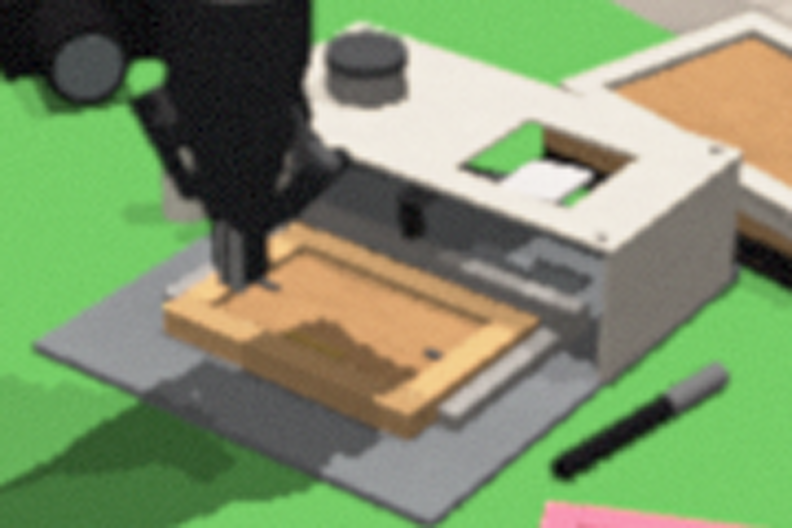

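The fingers are shut above the near area of the bed, with the tips at crop (235,290), clear of the guard. I'll check the tip position against the calibration, then descend.

```bash
python3 -c "
from h import *;from station import *
st=observe();S=snapshot('side')
for k in (0,.011): 
  u=proj(S,st['tool_pos']-[0,0,k]); print(k,((u-[225,165]+.5)*4.4-.5).round(0))
go(st,-.175,0,.024)"
```

```text
0 [241. 268.]
0.011 [241. 287.]
press xyz [-0.1776 -0.0035] 0.1005 F press [-0.3 -0.4] 0.3 t 4.3 gap 0.0
shift [-0.027  0.044  0.956] turn [-0.0001  0.0014 -0.0037]
```

Request:
{"fn": "play_rows", "kwargs": {"increments": [[0,0.04,0.5,0,0,-0.003,255],[0,0.04,0.95,0,0,-0.003,255],[0,0.04,0.95,0,0,-0.003,255],[0,0.04,0.95,0,0,-0.003,255],[0,0.04,0.95,0,0,-0.003,255]]}}

```text
time_s: 4.77
tool_pos: [0.4354, 0.0319, 0.0232]
orientation: [0.0, -0.136, 0.991, -0.0]
wrist_force: [0.1, -0.4, 0.4]
finger_gap: 0.0002
gripper_force: 0.0
```

```bash
python3 -c "
from h import *;from station import *
go(observe(),-.155,0,.024)"
```

```text
press xyz [-0.179  -0.0007] 0.0232 F press [-0.  -0.4] 0.4 t 4.7667 gap 0.0
shift [-0.299  0.01  -0.01 ] turn [-0.      0.0002 -0.001 ]
```

Request:
{"fn": "play_rows", "kwargs": {"increments": [[-0.1,0.01,0,0,0,0,255],[-0.2,0.01,0,0,0,0,255],[-0.3,0.01,0,0,0,0,255],[-0.35,0.01,0,0,0,0,255],[-0.35,0.01,0,0,0,0,255]]}}

```text
time_s: 5.18
tool_pos: [0.4637, 0.0407, 0.023]
orientation: [0.001, -0.136, 0.991, 0.0]
wrist_force: [-0.2, 0.8, 0.5]
finger_gap: -0.0003
gripper_force: 0.0
```

Request:
{"fn": "play_rows", "kwargs": {"increments": [[-0.05,0,0,0,0,0,255],[-0.1,0,0,0,0,0,255],[-0.15,0,0,0,0,0,255],[-0.18,0,0,0,0,0,255],[-0.18,0,0,0,0,0,255]]}}

```text
time_s: 5.6
tool_pos: [0.4766, 0.0443, 0.0222]
orientation: [0.001, -0.136, 0.991, 0.0]
wrist_force: [0.0, -0.4, -0.4]
finger_gap: -0.0002
gripper_force: 0.3
```

```bash
python3 -c "
from h import *;from station import *
go(observe(),-.131,0,.024)"
```

```text
press xyz [-0.1359  0.    ] 0.0222 F press [-0.1 -0.4] -0.4 t 5.6 gap -0.0
shift [-0.061 -0.    -0.022] turn [-0.      0.0004 -0.0009]
```

Request:
{"fn": "play_rows", "kwargs": {"increments": [[-0.04,0,0,0,0,0,255],[-0.06,0,0,0,0,0,255],[-0.06,0,0,0,0,0,255]]}}

```text
time_s: 5.85
tool_pos: [0.4799, 0.0451, 0.0222]
orientation: [-0.001, -0.136, 0.991, -0.0]
wrist_force: [-2.5, -0.8, 0.4]
finger_gap: 0.0002
gripper_force: 1.1
```

```bash
python3 -c "
from h import *;from station import *
go(observe(),-.131,0,.024)
d=snapshot('side');cv2.imwrite('pics/s2.png',d['img'][:,:,::-1])
cv2.imwrite('pics/c2.png',cv2.resize(d['img'][165:285,225:405,::-1],None,fx=4.4,fy=4.4,interpolation=cv2.INTER_CUBIC))"
```

```text
press xyz [-1.325e-01 -1.000e-04] 0.0222 F press [-2.6 -0. ] 0.4 t 5.85 gap 0.0
shift [-0.019  0.001 -0.023] turn [-0.     -0.0004 -0.001 ]
```

View pics/c2.png

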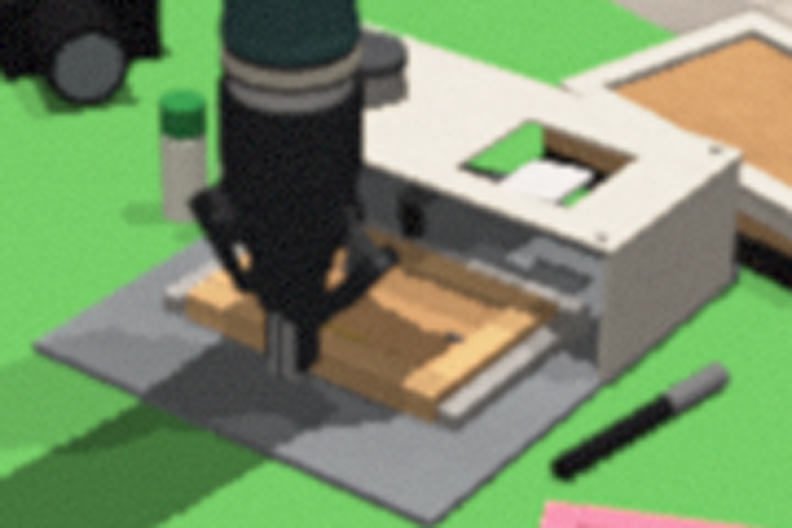

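The frame has advanced: its near right corner, at crop (440,412), is now almost level with the guide end. There is no fence reaction yet, so I'll push on in small steps.

Request:
{"fn": "play_rows", "kwargs": {"increments": [[-0.02,0,0,0,0,0,255],[-0.03,0,0,0,0,0,255],[-0.03,0,0,0,0,0,255]]}}

```text
time_s: 6.15
tool_pos: [0.4799, 0.0452, 0.0222]
orientation: [-0.003, -0.135, 0.991, -0.0]
wrist_force: [-5.4, -2.0, 2.8]
finger_gap: -0.0002
gripper_force: 2.7
```

Request:
{"fn": "play_rows", "kwargs": {"increments": [[-0.02,0,0,0,0,0,255],[-0.03,0,0,0,0,0,255],[-0.03,0,0,0,0,0,255]]}}

```text
time_s: 6.4
tool_pos: [0.48, 0.0452, 0.0221]
orientation: [-0.005, -0.135, 0.991, -0.0]
wrist_force: [-7.5, -1.7, 5.7]
finger_gap: 0.0001
gripper_force: 4.0
```

```bash
python3 -c "
from h import *;from station import *
go(observe(),-.131,0,.024)"
```

```text
press xyz [-1.324e-01 -1.000e-04] 0.0221 F press [-7.7  0.4] 5.7 t 6.4 gap 0.0
shift [-0.017  0.001 -0.024] turn [ 0.0002 -0.0031 -0.0012]
```

Request:
{"fn": "play_rows", "kwargs": {"increments": [[-0.03,0,0,0,0,0,255],[-0.06,0,0,0,0,0,255],[-0.06,0,0,0,0,0,255],[-0.06,0,0,0,0,0,255]]}}

```text
time_s: 6.73
tool_pos: [0.4802, 0.0452, 0.0218]
orientation: [-0.009, -0.135, 0.991, -0.001]
wrist_force: [-11.6, -5.1, 8.8]
finger_gap: -0.0
gripper_force: 6.4
```

```bash
python3 -c "
from h import *;from station import *
go(observe(),-.131,0,.024)"
```

```text
press xyz [-1.322e-01 -1.000e-04] 0.0218 F press [-12.5  -1.7] 8.8 t 6.7333 gap -0.0
shift [-0.014  0.002 -0.028] turn [ 0.0004 -0.0058 -0.0014]
```

A 12.5 N reaction with no motion means it has met the fence, as expected near x = -0.131. Backing off, rising, and checking from above.

Request:
{"fn": "play_rows", "kwargs": {"increments": [[-0.02,0,0,0,0,0,255],[-0.02,0,0,0,0,0,255],[0.2,0,0,0,0,0,255],[0.5,0,0,0,0,0,255],[0.5,0,0,0,0,0,255]]}}

```text
time_s: 7.15
tool_pos: [0.4463, 0.0359, 0.0223]
orientation: [-0.003, -0.135, 0.991, -0.0]
wrist_force: [-1.1, -0.9, -0.0]
finger_gap: 0.0001
gripper_force: 0.0
```

Request:
{"fn": "play_rows", "kwargs": {"increments": [[0,0,-0.5,0,0,0,255],[0,0,-1,0,0,0,255],[0,0,-1,0,0,0,255],[0,0,-1,0,0,0,255]]}}

```text
time_s: 7.48
tool_pos: [0.4545, 0.038, 0.1045]
orientation: [0.004, -0.136, 0.991, 0.0]
wrist_force: [0.3, 0.3, -0.2]
finger_gap: 0.0
gripper_force: 0.0
```

Request:
{"fn": "play_rows", "kwargs": {"increments": [[0,-0.5,-0.5,0,0,0,255],[0,-1,-0.8,0,0,0,255],[0,-1,-0.8,0,0,0,255],[0,-1,-0.8,0,0,0,255]]}}

```text
time_s: 7.82
tool_pos: [0.4762, -0.0441, 0.1683]
orientation: [0.004, -0.132, 0.991, -0.001]
wrist_force: [-0.4, 0.4, -0.5]
finger_gap: -0.0005
gripper_force: 0.0
```

```bash
python3 -c "
from h import *;from station import *
st=observe();go(st,.03,-.055,.18)
for n,(a,b,e,f,k) in dict(top=(140,305,195,365,3.5),side=(165,285,225,405,4.4)).items():
    d=snapshot(n);cv2.imwrite(f'pics/{n}3.png',d['img'][:,:,::-1])
    cv2.imwrite(f'pics/c3{n}.png',cv2.resize(d['img'][a:b,e:f,::-1],None,fx=k,fy=k,interpolation=cv2.INTER_CUBIC))"
```

```text
press xyz [-0.1603 -0.085 ] 0.1683 F press [-0.3  0.5] -0.5 t 7.8167 gap -0.001
shift [-2.376  0.397 -0.131] turn [-0.0013  0.0022 -0.003 ]
```

View pics/c3top.png

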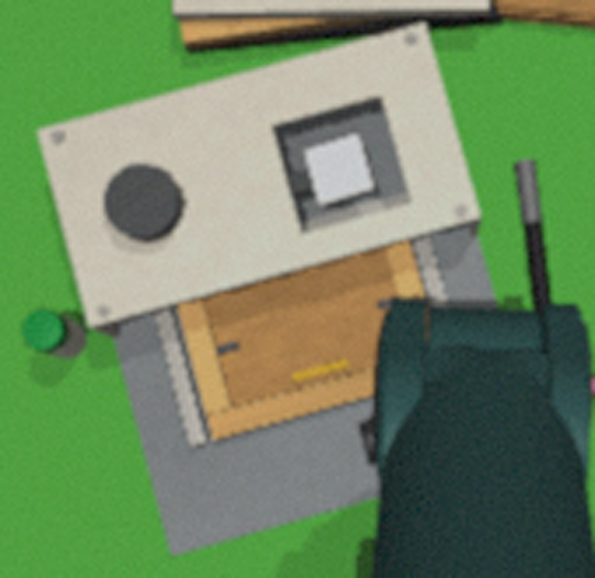

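The frame now ends level with the guides: its near-left corner is at crop (213,440) and the guide end at (197,445). I'll quantify that, and the paddle's position.

```bash
python3 -c "
from h import *;from station import *
T=snapshot('top');S=snapshot('side')
ft=lambda c:((c[0]+.5)/3.5-.5+195,(c[1]+.5)/3.5-.5+140)
pr=lambda c,z:(M.T@(onz(T,ft(c),z)[:2]-O)).round(4)
print(pr((213,440),.024),pr((197,445),.018))
def blob(d,poly):
    im=d['img'].astype(int);m=np.zeros(im.shape[:2],np.uint8);cv2.fillPoly(m,[np.array(poly,np.int32)],1)
    k=((im.min(2)>185)&(m>0)).astype(np.uint8)
    return k
k=blob(T,[ft(c) for c in [(284,136),(376,112),(396,195),(310,216)]])
n,l,s,c=cv2.connectedComponentsWithStats(k);i=1+s[1:,4].argmax()
q=cv2.minAreaRect(np.argwhere(l==i)[:,::-1].astype(np.float32));print(s[i],c[i],q)
print('paddle press',(M.T@(onz(T,c[i],.078)[:2]-O)).round(4),[ (M.T@(onz(T,p,.078)[:2]-O)).round(4).tolist() for p in cv2.boxPoints(q)])
go(observe(),.03,-.055,.18)"
```

```text
[-0.121   0.0831] [-0.121   0.0955]
[283 179  18  18 226] [291.34955752 187.8539823 ] ((291.3073425292969, 187.85780334472656), (14.846308708190918, 15.037873268127441), 73.3007583618164)
paddle press [ 0.0297 -0.0517] [[0.047, -0.0334], [0.048, -0.069], [0.0124, -0.0697], [0.0115, -0.0343]]
press xyz [-0.1632 -0.0784] 0.1651 F press [-0.7  1. ] 0.5 t 8.0167 gap -0.0
shift [-2.414  0.296 -0.19 ] turn [ 0.0004 -0.0006 -0.0004]
```

View pics/c3side.png

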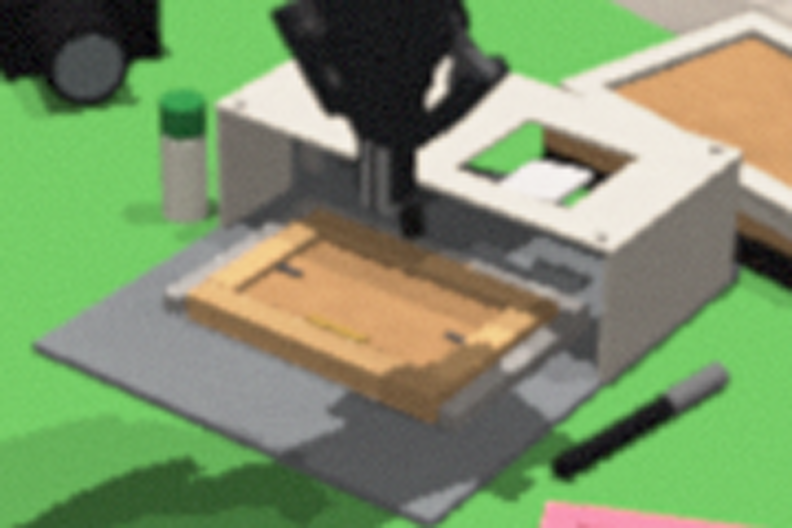

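The frame is home: its near corner and the guide end are both at x = -0.121. The paddle is at press (0.030, -0.052), as expected. Moving over the window.

Request:
{"fn": "play_rows", "kwargs": {"increments": [[-0.4,0.15,-0.3,0,0,0,255],[-0.8,0.3,-0.4,0,0,0,255],[-0.8,0.3,-0.4,0,0,0,255],[-0.8,0.3,-0.4,0,0,0,255]]}}

```text
time_s: 8.35
tool_pos: [0.5291, 0.0041, 0.1977]
orientation: [0.0, -0.139, 0.99, 0.001]
wrist_force: [-0.1, 0.5, -0.8]
finger_gap: -0.0002
gripper_force: 0.0
```

Request:
{"fn": "play_rows", "kwargs": {"increments": [[-0.4,0,0,0,0,0,255],[-0.8,0,0,0,0,0,255],[-0.8,0,0,0,0,0,255],[-0.8,0,0,0,0,0,255]]}}

```text
time_s: 8.68
tool_pos: [0.589, 0.0189, 0.1966]
orientation: [-0.001, -0.137, 0.991, 0.0]
wrist_force: [-0.3, -0.1, -0.8]
finger_gap: -0.0001
gripper_force: 0.0
```

Request:
{"fn": "play_rows", "kwargs": {"increments": [[-0.4,0,0,0,0,0,255],[-0.8,0,0,0,0,0,255],[-0.8,0,0,0,0,0,255],[-0.8,0,0,0,0,0,255],[-0.8,0,0,0,0,0,255]]}}

```text
time_s: 9.1
tool_pos: [0.6483, 0.0343, 0.1968]
orientation: [-0.002, -0.136, 0.991, -0.0]
wrist_force: [-0.4, 0.0, 0.6]
finger_gap: -0.0001
gripper_force: 0.0
```

Request:
{"fn": "play_rows", "kwargs": {"increments": [[0,0,0,0,0,0,255],[0,0,0,0,0,0,255],[0,0,0,0,0,0,255]]}}

```text
time_s: 9.35
tool_pos: [0.6498, 0.0343, 0.1982]
orientation: [-0.001, -0.135, 0.991, -0.0]
wrist_force: [0.2, -0.2, 0.4]
finger_gap: 0.0001
gripper_force: 0.0
```

```bash
python3 -c "
from h import *;from station import *
go(observe(),.03,-.054,.12)"
```

```text
press xyz [ 0.0281 -0.0566] 0.1982 F press [ 0.1 -0.3] 0.4 t 9.35 gap 0.0
shift [-0.025  0.033  0.978] turn [ 0.     -0.0004 -0.0011]
```

Request:
{"fn": "play_rows", "kwargs": {"increments": [[-0.025,0.03,0.4,0,0,0,255],[-0.025,0.03,0.7,0,0,0,255],[-0.025,0.03,0.95,0,0,0,255],[-0.025,0.03,0.95,0,0,0,255],[-0.025,0.03,0.95,0,0,0,255]]}}

```text
time_s: 9.77
tool_pos: [0.6512, 0.0374, 0.1216]
orientation: [-0.001, -0.136, 0.991, -0.0]
wrist_force: [0.5, 0.4, 0.3]
finger_gap: -0.0001
gripper_force: 0.0
```

Request:
{"fn": "play_rows", "kwargs": {"increments": [[0,0,0,0,0,0,255],[0,0,0,0,0,0,255]]}}

```text
time_s: 9.93
tool_pos: [0.6535, 0.0376, 0.1241]
orientation: [0.002, -0.136, 0.991, -0.0]
wrist_force: [0.2, 0.3, -0.6]
finger_gap: -0.0001
gripper_force: 0.0
```

```bash
python3 -c "
from h import *;from station import *
go(observe(),.03,-.054,.066)
d=snapshot('side')
cv2.imwrite('pics/c4.png',cv2.resize(d['img'][145:265,275:415,::-1],None,fx=4.5,fy=4.5,interpolation=cv2.INTER_CUBIC))"
```

```text
press xyz [ 0.0325 -0.0544] 0.1241 F press [0.3 0.2] -0.6 t 9.9333 gap -0.0
shift [0.034 0.006 0.726] turn [-0.0002  0.001  -0.001 ]
```

View pics/c4.png

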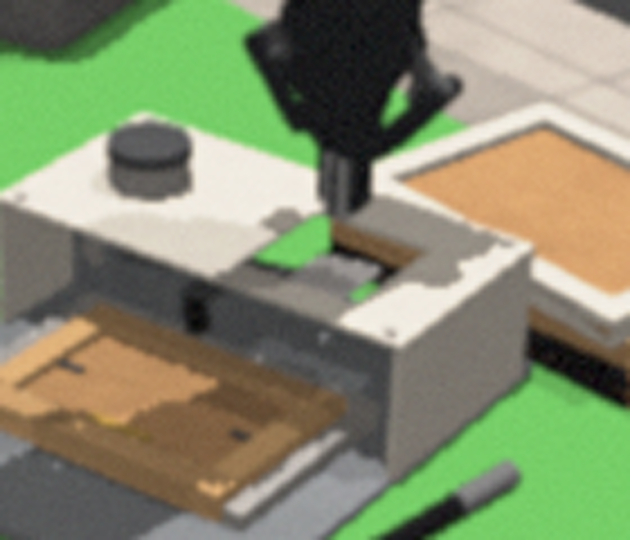

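Tips are centred over the window at crop (345,215), about 25 mm above the guard, with clearance on all sides. Descending slowly.

Request:
{"fn": "play_rows", "kwargs": {"increments": [[0.02,0,0.08,0,0,0,255],[0.02,0,0.16,0,0,0,255],[0.02,0,0.24,0,0,0,255],[0.02,0,0.3,0,0,0,255],[0.02,0,0.33,0,0,0,255]]}}

```text
time_s: 10.4
tool_pos: [0.65, 0.0373, 0.0947]
orientation: [-0.001, -0.136, 0.991, 0.0]
wrist_force: [-0.1, -0.4, -0.0]
finger_gap: -0.0
gripper_force: 0.0
```

```bash
python3 -c "
from h import *;from station import *
go(observe(),.03,-.054,.066)"
```

```text
press xyz [ 0.0291 -0.0538] 0.0947 F press [-0.2 -0.4] -0.0 t 10.4 gap -0.0
shift [-0.012 -0.002  0.358] turn [ 0.0001 -0.0006 -0.0009]
```

Request:
{"fn": "play_rows", "kwargs": {"increments": [[0,0,0.05,0,0,0,255],[0,0,0.1,0,0,0,255],[0,0,0.15,0,0,0,255],[0,0,0.2,0,0,0,255],[0,0,0.2,0,0,0,255]]}}

```text
time_s: 10.82
tool_pos: [0.651, 0.0365, 0.0794]
orientation: [0.0, -0.135, 0.991, -0.0]
wrist_force: [0.1, -0.4, 0.0]
finger_gap: -0.0001
gripper_force: 0.0
```

```bash
python3 -c "
from h import *;from station import *
go(observe(),.03,-.054,.066)"
```

```text
press xyz [ 0.0298 -0.0548] 0.0794 F press [ 0.  -0.4] 0.0 t 10.8167 gap -0.0
shift [-0.002  0.01   0.168] turn [-0.0002  0.0001 -0.0012]
```

Request:
{"fn": "play_rows", "kwargs": {"increments": [[0,0,0.05,0,0,0,255],[0,0,0.1,0,0,0,255],[0,0,0.12,0,0,0,255],[0,0,0.12,0,0,0,255]]}}

```text
time_s: 11.15
tool_pos: [0.6508, 0.0373, 0.0699]
orientation: [0.0, -0.135, 0.991, 0.0]
wrist_force: [0.8, -0.0, 0.4]
finger_gap: -0.0005
gripper_force: 0.3
```

```bash
python3 -c "
from h import *;from station import *
go(observe(),.03,-.054,.066)"
```

```text
press xyz [ 0.0299 -0.054 ] 0.0699 F press [ 0.8 -0.2] 0.4 t 11.15 gap -0.0
shift [-0.001 -0.     0.049] turn [ 0.     0.    -0.001]
```

Request:
{"fn": "play_rows", "kwargs": {"increments": [[0,0,0.03,0,0,0,255],[0,0,0.05,0,0,0,255],[0,0,0.05,0,0,0,255]]}}

```text
time_s: 11.4
tool_pos: [0.6508, 0.0375, 0.0661]
orientation: [0.0, -0.136, 0.991, 0.0]
wrist_force: [0.4, -1.1, 1.9]
finger_gap: -0.0001
gripper_force: 1.0
```

Request:
{"fn": "play_rows", "kwargs": {"increments": [[0,0,0.02,0,0,0,255],[0,0,0.03,0,0,0,255],[0,0,0.03,0,0,0,255]]}}

```text
time_s: 11.65
tool_pos: [0.6508, 0.0375, 0.0659]
orientation: [0.0, -0.136, 0.991, 0.0]
wrist_force: [-2.9, -1.9, 14.2]
finger_gap: -0.0006
gripper_force: 7.3
```

```bash
python3 -c "
from h import *;from station import *
go(observe(),.03,-.054,.066)"
```

```text
press xyz [ 0.0299 -0.0538] 0.0659 F press [-3.3 -1. ] 14.2 t 11.65 gap -0.001
shift [-0.001 -0.002 -0.002] turn [ 0.0001  0.     -0.0009]
```

The lever stopped at a tip height of 0.055 m with 14 N, so the foot is on the frame. Withdrawing straight up, then back.

Request:
{"fn": "play_rows", "kwargs": {"increments": [[0,0,-0.15,0,0,0,255],[0,0,-0.35,0,0,0,255],[0,0,-0.6,0,0,0,255],[0,0,-0.9,0,0,0,255],[0,0,-0.9,0,0,0,255]]}}

```text
time_s: 12.07
tool_pos: [0.6532, 0.0386, 0.1401]
orientation: [0.003, -0.136, 0.991, 0.0]
wrist_force: [0.9, 0.1, 0.8]
finger_gap: -0.0001
gripper_force: 0.0
```

Request:
{"fn": "play_rows", "kwargs": {"increments": [[0,0,-0.4,0,0,0,255],[0,0,-0.9,0,0,0,255],[0,0,-0.9,0,0,0,255],[0,0,-0.9,0,0,0,255]]}}

```text
time_s: 12.4
tool_pos: [0.6521, 0.0383, 0.2102]
orientation: [0.002, -0.136, 0.991, 0.0]
wrist_force: [0.0, 0.6, -0.7]
finger_gap: -0.0
gripper_force: 0.0
```

Request:
{"fn": "play_rows", "kwargs": {"increments": [[0.3,-0.4,0,0,0,0,255],[0.6,-1,0,0,0,0,255],[0.6,-1,0,0,0,0,255],[0.6,-1,0,0,0,0,255]]}}

```text
time_s: 12.73
tool_pos: [0.6231, -0.059, 0.2062]
orientation: [-0.002, -0.131, 0.991, -0.001]
wrist_force: [-0.3, 0.1, 0.1]
finger_gap: 0.0003
gripper_force: 0.0
```

Request:
{"fn": "play_rows", "kwargs": {"increments": [[0.3,-0.4,0,0,0,0,255],[0.6,-1,0,0,0,0,255],[0.6,-1,0,0,0,0,255],[0.6,-1,0,0,0,0,255],[0.6,-1,0,0,0,0,255]]}}

```text
time_s: 13.15
tool_pos: [0.6005, -0.1427, 0.2067]
orientation: [-0.001, -0.135, 0.991, 0.001]
wrist_force: [0.6, 0.7, -0.2]
finger_gap: -0.0003
gripper_force: 0.0
```

Request:
{"fn": "play_rows", "kwargs": {"increments": [[0,0,0,0,0,0,255],[0,0,0,0,0,0,255],[0,0,0,0,0,0,255]]}}

```text
time_s: 13.4
tool_pos: [0.6017, -0.1403, 0.2076]
orientation: [-0.0, -0.137, 0.991, 0.001]
wrist_force: [-0.3, 0.6, 0.2]
finger_gap: -0.0002
gripper_force: 0.0
```

```bash
python3 -c "
from h import *;from station import *
go(observe(),.03,-.054,.066)
t=snapshot('top')['img'][140:305,195:365,::-1];s=snapshot('side')['img'][165:285,225:405,::-1]
a=cv2.resize(t,(390,379),interpolation=cv2.INTER_CUBIC);b=cv2.resize(s,(405,270),interpolation=cv2.INTER_CUBIC)
o=np.zeros((379,795,3),np.uint8);o[:,:390]=a;o[:270,390:]=b;cv2.imwrite('pics/fin.png',o)"
```

```text
press xyz [-0.0657 -0.2116] 0.2076 F press [-0.1  0.7] 0.2 t 13.4 gap -0.0
shift [-1.196  1.968  1.772] turn [0.0004 0.     0.0001]
```

View pics/fin.png

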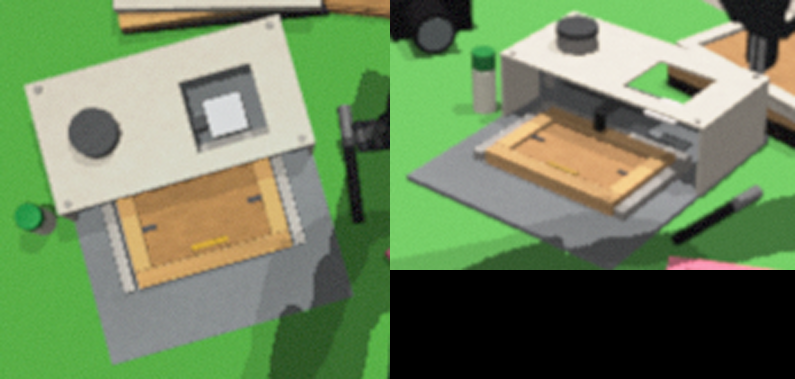

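The final picture shows the frame level with both guide ends, near (140,287) and (292,243). The lever is down, with its foot on the far rail at (600,120). The tin, marker and glue have not moved, and the arm is clear.

```bash
python3 -c "
from station import *
print(close_job())"
```

```text
the job is handed in; nothing more can be done
None
```

The frame is home against the fence, the lever is down with its foot on the frame, the arm is withdrawn and touching nothing, and the job is handed in at about 13.5 s.

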